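# Load a sauce pot through the spring flap of a cold-room rack

## Task

The round pot waiting in front of one of the rack's two spring flaps has to go into the store side of its lane: push that flap open with one finger before the pot gets to it, and with the other finger slide the pot through behind it, so that the pot never has to push the shut flap open itself. Slide the pot on until it is clear of the flap's swing but not up against the pot already stored, then take the fingers out so that the flap falls shut behind it. Do not lift, squeeze or tip the pot, and leave the other flap and everything else as it is.

Things in the scene. Friction and masses are not known exactly. Their poses are not given: they have to be found in the camera images.
- rack: Fixed aluminium rack, 160 mm wide: two open-topped lanes along its +y. Origin on the table, mid-width, on the line of the flaps. Near lane centred on x = -40, far lane on x = +40 mm, each 72 mm wide inside. Floor 6 mm above the table. Loading side y = -150 to 0, open at -y, walls to 26 mm above the table; store side y = 0 to the end wall at 286, walls to 50 mm. Divider 8 mm, outer walls 4 mm thick.
- flap_near (a joint): Near flap's angle (rad): 0 shut, 1.5 its stop. Upright steel plate across the near lane, 68 mm wide, 4 mm thick, 12 to 60 mm above the table, hinged on a vertical axis at the outer (-x) wall, free end by the divider. Opens only towards +y, where its end sweeps to y = 68 mm. A spring always shuts it: 0.015 N m at 0, 0.053 at 1.5. Open, it lies along the outer wall.
- flap_far (a joint): The same for the far lane, mirrored: hinged at the outer (+x) wall. While a pot passes, its flap leans on the pot's side and nudges it against the divider. Polished metal and smooth pots: they slide easily (friction about 0.25).
- flap_near_hinge (a point): On the near flap's hinge axis, half-way up the plate (36 mm above the table), beside a 66 mm tall post; in the rack's frame at x = -75, y = 0 mm.
- flap_far_hinge (a point): The same for the far flap; in the rack's frame at x = +75, y = 0 mm.
- pot: The round lidded pot to load; it stands on the loading side of one of the two lanes, 80 to 115 mm before the flap, up to 8 mm off the lane's centre line. 50 mm across, 56 mm tall, upright, about 130 g, orange sauce seen through its wall, white lid. Origin at the centre of its underside, z up.
- tub: Square lidded tub, 52 x 52 mm, 53 mm tall, on the loading side of the other lane; not to be moved. Origin at the centre of its underside.
- stock_near: Round pot already stored at the end of the near lane (its centre about y = 255 mm in the rack's frame). 50 mm across, 56 mm tall, upright, about 130 g, orange sauce seen through its wall, white lid. Origin at the centre of its underside, z up.
- stock_far: The same at the end of the far lane. 50 mm across, 56 mm tall, upright, about 130 g, orange sauce seen through its wall, white lid. Origin at the centre of its underside, z up.
- bowl: Loose steel bowl, 150 mm across, 60 mm tall, on the table. Origin under its centre.
- sauce_bottle: Loose white bottle, 60 mm across, 110 mm tall. Origin under its centre.
- jar: Loose jar, 72 mm across, 90 mm tall. Origin under its centre.
- spoon: Loose spoon, 160 mm long, lying on the table. Origin near its middle.
Not all that is in view belongs to the job. What is shaped like the pot but black, pink or purple is not meant.

How it is judged:
On the way, in this order (a step that is already met when the one before it is completed fails the run):
1. a finger pushes the flap of the pot's lane open, the pot still short of the flap (((x of pot in the frame of rack below 0 m and value of joint flap_near above 0.5 rad and contact force between the fingers and flap_near above 0.1 N and y of pot in the frame of rack below -0.02 m) or (x of pot in the frame of rack above 0 m and value of joint flap_far above 0.5 rad and contact force between the fingers and flap_far above 0.1 N and y of pot in the frame of rack below -0.02 m))), for 0.05 s.
2. the pot is in the gateway, its flap open (y of pot in the frame of rack above 0.02 m and ((x of pot in the frame of rack below 0 m and value of joint flap_near above 0.3 rad) or (x of pot in the frame of rack above 0 m and value of joint flap_far above 0.3 rad))), for 0.05 s.
At the end, for the whole second after the job is handed in: The pot stands upright (within 0.1 rad) and still on the lane floor, its centre 90 to 200 mm past the flap's line; both flaps are shut (below 0.06 rad); every other loose thing is within 20 mm of where it was (y of pot in the frame of rack between 0.09 and 0.2 m and z of pot in the frame of rack between 0.002 and 0.01 m and angle between pot's own z axis and vertical below 0.1 rad and linear speed of pot below 0.02 m/s and value of joint each of flap_near, flap_far below 0.06 rad and distance of each of tub, stock_near, stock_far, bowl, sauce_bottle, jar, spoon from where it was at the start of the episode below 0.02 m); the robot touches nothing.
It fails at once if the pot is lifted more than 10 mm off the lane floor or tipped by more than 0.3 rad (z of pot in the frame of rack above 0.016 m or angle between pot's own z axis and vertical above 0.3 rad).
It fails at once if the pot is squeezed or shoved with more than 12 N (contact force between the fingers and pot above 12 N).
It fails at once if the pot is pushed against a flap that is shut or nearly so (below 0.2 rad) ((contact force between pot and flap_near above 0.3 N and value of joint flap_near below 0.2 rad) or (contact force between pot and flap_far above 0.3 N and value of joint flap_far below 0.2 rad)).
It fails at once if the flap of the other lane is opened (over 0.3 rad) ((x of pot in the frame of rack below 0 m and value of joint flap_far above 0.3 rad) or (x of pot in the frame of rack above 0 m and value of joint flap_near above 0.3 rad)).
It fails at once if another loose thing is moved more than 20 mm (distance of any of tub, stock_near, stock_far, bowl, sauce_bottle, jar, spoon from where it was at the start of the episode above 0.02 m).
It also fails if it takes over 40 s, if anything falls off the work surface, if the arm or the gripper's body presses on something with over 40 N, if the wrist force passes 120 N, or if a joint passes its speed limit or range.

## Robot

A 6-joint arm with a two-finger parallel gripper is mounted at the origin on the work surface. World frame = base frame: x ahead of the robot, y to its left, z up, the work surface at z = 0. Lengths are in m, angles in rad, forces in N, time in s.
With the tool pointing down it reaches from about 0.375 to 0.9 m from the base axis. Payload 3.1 kg.
Tool frame: the origin (TCP) lies between the finger pads; the fingertips stand 8 mm ahead of it and the grasp point (between the pads) lies 11 mm behind it; z points along the fingers, y is the line along which they close (so a half turn about z gives the same grasp; the last joint's range is limited). The gripper opens to 85 mm and grips with 20 to 120 N. Pads are 22 mm wide; open, the fingers measure 114 mm over their backs; the gripper's body (76 mm by 85 mm) begins 54 mm behind the grasp point. The pads swing forward as they close: fully open they stand 13 mm farther back than shut.
Start: joints at [-0.178, 0.527, 1.433, -0, 1.181, -0.178], TCP at [0.625, 0, 0.21] pointing down, gripper open.
Joint ranges: [-3.08, 3.08], [-0.75, 2.2], [0.22, 2.44], [-1.43, 4.57], [0, 2.65], [-2.85, 2.85]. Speed limits (rad/s): [2.79, 2.79, 3.14, 3.14, 3.14, 3.14].

## Interface

Orientations are given as a unit quaternion [x, y, z, w].
In Python, from station import readout, cams, sign_off gives the robot as it stands.
- The arm moves only by the tool send_rows, never from a script. Its argument "commands" is text: rows parted by semicolons, each of 5 numbers parted by spaces: the finger opening in mm, from 0 to 85.4, then the shift along the tool's x, y, z each as a share of 0.02 m, from -1 to 1, then the turn about the tool's z as a share of 4 degrees, from -1 to 1. In form: grip dx dy dz spin; .... A call has 1 to 20 rows; each row shifts and turns the commanded pose from where the row before left it, along the tool's axes as they then stand; what a row does not reach is not made up. A row lasts 1/12 s, in which the tool goes at most 41.7 mm and 7.16 degrees, less where a joint would pass 70% of its speed; a pose out of reach is approached as far as the arm can. A call with a number of a shift or a turn outside -1 to 1 is refused whole. A call with a gripper value outside its range is refused whole. The fingers move at their own pace and stop on an object; "grip_force" is the grip in N (left out, the last holds). Time passes only in rows, so rows that do not move let the fingers close. It gives the time, the measured TCP pose, the force, the opening and the grip force at its end, in the units of the state.
- readout.sense(): the state, without advancing time (a new reading comes with each control period).
- cams.snapshot(name): name is "scene" or "side" or "wrist"; returns a dict with "pixels" (480x640x3 uint8, red, green, blue), "intrinsics" (3x3 intrinsics, pixels), "eye" and "rotation" of the camera in the world. Camera axes: x right, y down, z forward; pixel columns grow to the right and rows downward; lengths in m; the calibration is good to about 2 mm. A picture is of the moment at which its call begins. There is no depth.
- sign_off(): hands the job in; it is judged then, once.
The state is a dict: "t": time; "q": joint angles; "qd": joint speeds; "tau": joint torques, N m; "tcp_pos": TCP position; "tool_rot": TCP orientation; "force": force on the tool from outside, world axes, zero at the start; "ft_torque": the same for the moment, N m; "finger_gap": opening from 0.0 (shut) to 1.0 (fully open); "gripper_force": force on a finger pad.
Only numpy, scipy, OpenCV 4.12 (cv2) and the standard library are available. Lean on these libraries where they do the work, as an engineer would, in place of code of your own. Each camera call takes 0.05 s, during which the arm holds its last target. There are 200 camera calls.

## Working session

There is one attempt and no reset: what is moved stays moved. The work goes in short steps, Python scripts to look and compute and a tool call to move; the robot and the scene stay as the last step left them, time stands still between calls to the robot, and variables do not carry over. Pictures are saved under pics/ and viewed, at most 10 in all, crops included, and the job is handed in when it is done.

Besides the shell and the picture viewer there is one more tool, called after "Emit:" by a JSON object that holds its "name" and its "arguments". send_rows: Moves the arm, as the interface text tells. Its arguments: {"type":"object","properties":{"commands":{"type":"string"},"grip_force":{"type":"number"}},"required":["commands"]}

```bash
mkdir -p pics; cat > h.py <<'E'
import numpy as np, cv2
from station import readout, cams
def snap(n,f):
    s=cams.snapshot(n); cv2.imwrite('pics/'+f,cv2.cvtColor(s['pixels'],cv2.COLOR_RGB2BGR))
    np.savez('pics/'+f+'.npz',**{k:np.array(v) for k,v in s.items()}); return s
def toplane(f,u,v,z):
    s=np.load('pics/'+f+'.npz'); d=s['rotation']@np.linalg.inv(s['intrinsics'])@np.array([u,v,1.])
    e=s['eye']; return e+d*(z-e[2])/d[2]
def proj(f,P):
    s=np.load('pics/'+f+'.npz'); c=s['rotation'].T@(np.array(P)-s['eye']); p=s['intrinsics']@c; return p[:2]/p[2]
E
python3 - <<'E'
from h import *
for n in ('scene','side'): s=snap(n,n+'0.png'); print(n,s['eye'],s['rotation'].round(3).tolist())
print(readout.sense())
E
```

```text
scene [1.39236465 0.36253555 0.96251293] [0.513, 0.771, -0.315, -0.206]
side [0.52014897 1.08684683 0.79785611] [-0.017, 0.881, -0.473, 0.017]
{'t': 0.1, 'q': array([-1.78503341e-01,  5.28393667e-01,  1.43379399e+00,  1.10286153e-05,
        1.18142864e+00, -1.78504573e-01]), 'qd': array([-2.23239661e-05, -2.15180404e-03, -3.07248941e-03, -3.77476927e-04,
       -1.10770701e-04, -5.62528405e-04]), 'tau': array([ 4.33945943e-04, -4.43301880e+01, -1.78587180e+01, -2.04061280e-04,
        3.88642526e-03,  1.10165692e-05]), 'tcp_pos': array([6.24295343e-01, 1.57810552e-04, 2.09012657e-01]), 'tool_rot': array([ 7.07107467e-01,  7.07105371e-01, -5.72872012e-04, -8.34041653e-04]), 'force': array([-0.17633717, -0.29645134,  0.25898845]), 'ft_torque': array([0.04531118, 0.03282783, 0.03425969]), 'gripper_force': 0.0, 'finger_gap': 1.002229945321667}
```

View pics/scene0.png

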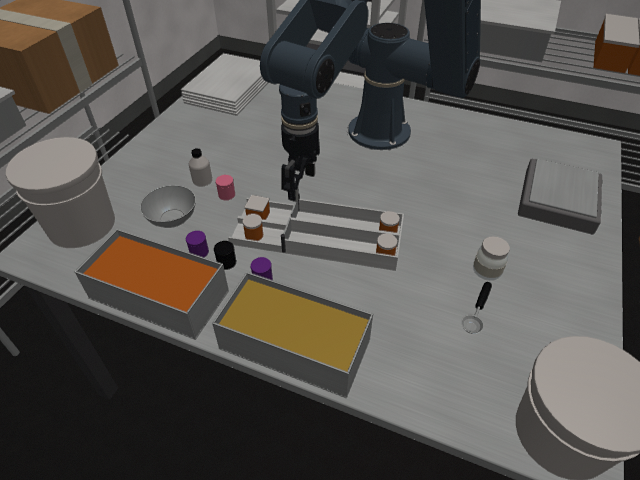

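View pics/side0.png

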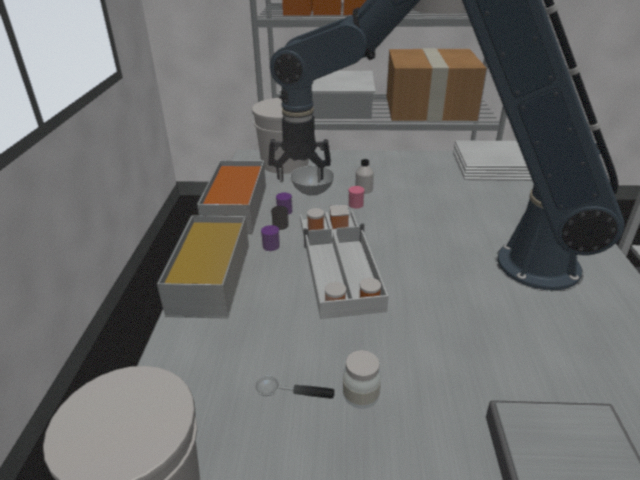

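The scene view shows two candidates on the loading side: (253,228), which is round with a white lid, and (257,208), which looks square. The black, pink and purple pots outside the rack are decoys. I'll enlarge the rack to confirm.

```bash
python3 - <<'E'
from h import *
a=cv2.imread('pics/scene0.png')[180:280,220:420]
b=cv2.imread('pics/side0.png')[195:320,285:400]
cv2.imwrite('pics/c1.png',cv2.resize(a,None,fx=4,fy=4,interpolation=cv2.INTER_CUBIC))
cv2.imwrite('pics/c2.png',cv2.resize(b,None,fx=4.8,fy=4.8,interpolation=cv2.INTER_CUBIC))
E
```

```text
(no output)
```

View pics/c1.png

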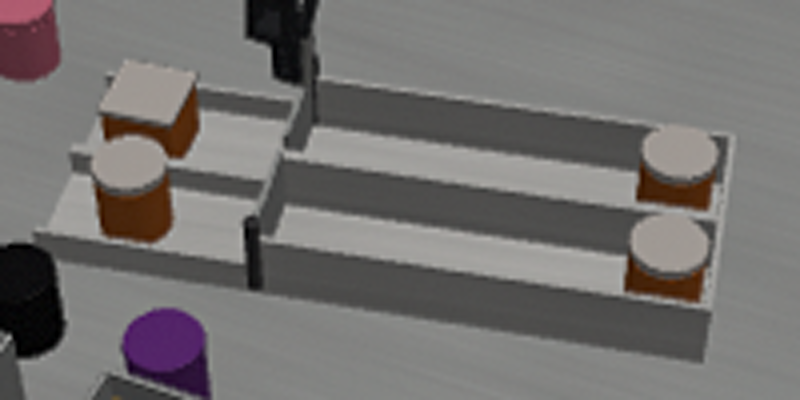

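View pics/c2.png

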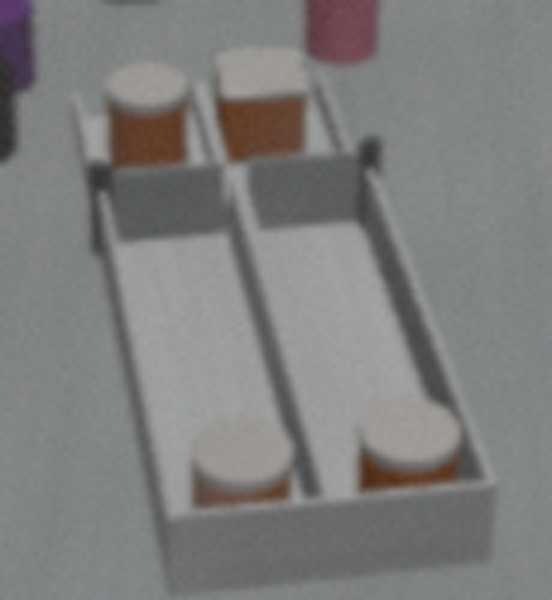

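The crop shows the pot is the round, white-lidded one at scene (253,221), in the far lane. The square tub is in the near lane. Next I fit the rack pose.

```bash
cat > fit.py <<'E'
from h import *
from scipy.optimize import least_squares
S=lambda u,v:np.array([u/4+220,v/4+180]); D=lambda u,v:np.array([u/4.8+285,v/4.8+195])
off=lambda p:p-0.4
sc=[((80,290,50),S(711,308)),((-80,290,50),S(735,135)),((80,290,0),S(703,362)),((80,-150,26),S(36,234)),((75,0,66),S(252,219)),((0,-150,26),S(72,151)),((40,255,62),S(669,245)),((-40,255,62),S(680,153))]
sd=[((80,290,50),D(168,516)),((-80,290,50),D(496,487)),((80,290,0),D(168,593)),((-80,290,0),D(490,566)),((75,0,66),D(99,163)),((-75,0,66),D(370,139)),((40,255,62),D(243,453)),((-40,255,62),D(410,432))]
def W(p,r):
    c,s=np.cos(p[2]),np.sin(p[2]); r=np.array(r)/1000
    return np.array([p[0]+c*r[0]-s*r[1],p[1]+s*r[0]+c*r[1],r[2]])
def res(p): return np.concatenate([proj(f,W(p,r))-off(q) for f,l in (('scene0.png',sc),('side0.png',sd)) for r,q in l])
o=least_squares(res,[.65,0,0],loss='soft_l1'); p=o.x
if __name__=='__main__':
    print(p, np.degrees(p[2])); print(res(p).reshape(-1,2).round(1).tolist())
    c,s=np.cos(p[2]),np.sin(p[2]); R=np.array([[c,-s],[s,c]])
    for f,q in (('scene0.png',S(131,163)),('side0.png',D(147,87))):
        w=toplane(f,*off(q),.062); print('pot',w,(R.T@(w[:2]-p[:2])*1000).round(1))
E
python3 fit.py
```

```text
Traceback (most recent call last):
  File "fit.py", line 11, in <module>
    o=least_squares(res,[.65,0,0],loss='soft_l1'); p=o.x
  File "fit.py", line 10, in res
    def res(p): return np.concatenate([proj(f,W(p,r))-off(q) for f,l in (('scene0.png',sc),('side0.png',sd)) for r,q in l])
                                       ~~~~^^^^^^^^^^
  File "h.py", line 10, in proj
    s=np.load('pics/'+f+'.npz'); c=s['rotation'].T@(np.array(P)-s['eye']); p=s['intrinsics']@c; return p[:2]/p[2]
                                   ~~~~~~~~~~~~~~~^^~~~~~~~~~~~~~~~~~~~~~
ValueError: matmul: Input operand 1 has a mismatch in its core dimension 0, with gufunc signature (n?,k),(k,m?)->(n?,m?) (size 3 is different from 4)
```

Rotation is a quaternion.

```bash
sed -i "1a from scipy.spatial.transform import Rotation\nRM=lambda s:Rotation.from_quat(s['rotation']).as_matrix()" h.py
sed -i "s/s\['rotation'\]@/RM(s)@/; s/s\['rotation'\]\.T@/RM(s).T@/" h.py; python3 fit.py
```

```text
[ 0.5451611  -0.07083687  0.18931595] 10.847004844022093
[[0.8, 0.5], [0.5, -0.4], [0.6, 0.2], [-0.8, -0.5], [0.6, -0.5], [-0.1, -0.5], [-0.7, -0.9], [-0.1, 0.3], [-0.0, 0.8], [0.4, -0.5], [0.3, 1.2], [0.3, -0.6], [0.8, 0.3], [-1.8, 0.5], [-0.9, -1.7], [-1.9, -0.8]]
pot [ 0.60173011 -0.15364611  0.062     ] [ 40. -92.]
pot [ 0.59856451 -0.1499972   0.062     ] [ 37.6 -87.8]
```

Emit:
{"name": "send_rows", "arguments": {"commands": "85 -0.956 -0.18 0 0;85 -0.956 -0.18 0 0;85 -0.956 -0.18 0 0;85 -0.956 -0.18 0 0;85 -0.956 -0.18 0 0;85 -0.956 -0.18 0 0;85 -0.956 -0.18 0 0;85 -0.956 -0.18 0 0;85 0 0 0 1;85 0 0 0 1;85 0 0 0 1;85 0 0 0 1;85 0 0 0 1;85 0 0 0 1;85 0 0 0 1;85 0 0 0 1;85 0 0 0 1;85 0 0 0 1;85 0 0 0 1;85 0 0 0 1"}}

```text
t: 1.77
tcp_pos: [0.5957, -0.1527, 0.2093]
tool_rot: [0.934, 0.357, -0.0, -0.0]
force: [-0.9, 0.4, 0.0]
finger_gap: 0.996
gripper_force: 0.0
```

Emit:
{"name": "send_rows", "arguments": {"commands": "85 0 0 0 1;85 0 0 0 1;85 0 0 0 1;85 0 0 0 1;85 0 0 0 1;85 0 0 0 1;85 0 0 0 1;85 0 0 0 0.79;85 0 0 0.9 0;85 0 0 0.9 0;85 0 0 0 0;85 0 0 0 0;85 0 0 0 0"}}

```text
t: 2.85
tcp_pos: [0.5965, -0.1531, 0.1743]
tool_rot: [0.996, 0.094, 0.0, 0.0]
force: [0.4, -0.5, 0.4]
finger_gap: 0.994
gripper_force: 0.0
```

```bash
cat > where.py <<'E'
from fit import *
def where():
    s=readout.sense(); c,q=np.cos(p[2]),np.sin(p[2]); R=np.array([[c,-q],[q,c]])
    M=Rotation.from_quat(s['tool_rot']).as_matrix()
    print('t',s['t'],'rack TCP mm',(R.T@(s['tcp_pos'][:2]-p[:2])*1000).round(1),'z',s['tcp_pos'][2].round(4),'tool x angle',np.degrees(np.arctan2(M[1,0],M[0,0])).round(2),'gap',s['finger_gap'],'F',s['force'].round(1),'q6',s['q'][5])
if __name__=='__main__': where()
E
python3 - <<'E'
from where import *
where(); s=snap('wrist','w1.png')
for r in [(40,-90,62),(75,0,66),(0,-150,26),(40,0,60),(80,-150,26),(-80,-150,26)]: print(r,proj('w1.png',W(p,r)).round(1))
E
```

```text
t 2.85 rack TCP mm [ 34.9 -90.4] z 0.1743 tool x angle 10.84 gap 0.9938539406884335 F [ 0.4 -0.5  0.4] q6 0.9491581369392104
(40, -90, 62) [319.8 219.6]
(75, 0, 66) [198.  175.3]
(0, -150, 26) [386.  251.3]
(40, 0, 60) [205.1 218.8]
(80, -150, 26) [391.5 161.9]
(-80, -150, 26) [381.2 328. ]
```

View pics/w1.png

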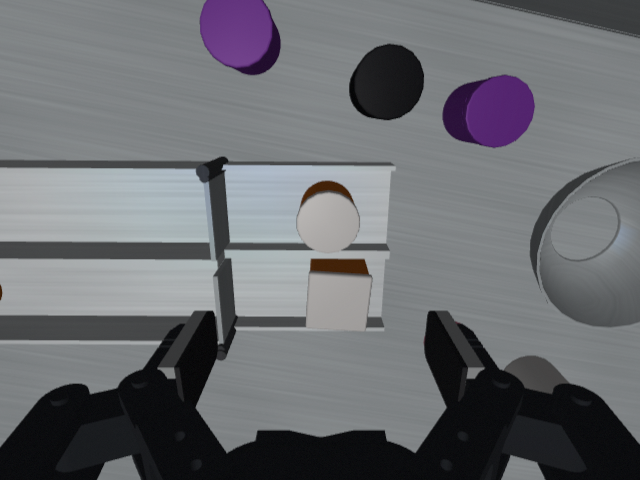

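The wrist view shows the round pot's lid at (328,222), the tub at (338,300), the far post at (205,170), and the finger pads lined up with the lane. The pot is at about rack (39,-94), so I descend straddling it.

Emit:
{"name": "send_rows", "arguments": {"commands": "85 0 0.15 0.8 0;85 0 0 0.8 0;85 0 0 0.8 0;85 0 0 0.8 0;85 0 0 0.8 0;85 0 0 0.8 0;85 0 0 0.6 0;85 0 0 0.6 0;85 0 0 0.5 0;85 0 0 0.5 0;85 0 0 0.4 0;85 0 0 0.2 0;85 0 0 0.2 0;85 0 0 0 0;85 0 0 0 0"}}

```text
t: 4.15
tcp_pos: [0.5969, -0.156, 0.018]
tool_rot: [0.996, 0.094, 0.0, 0.0]
force: [-0.9, -0.3, -0.5]
finger_gap: 0.997
gripper_force: 0.0
```

```bash
python3 - <<'E'
from where import *
where(); s=snap('scene','s2.png'); snap('side','d2.png')
a=cv2.imread('pics/scene0.png'); 
a=cv2.resize(cv2.imread('pics/s2.png')[150:290,200:340],None,fx=4,fy=4,interpolation=cv2.INTER_CUBIC)[:, :400]
b=cv2.resize(cv2.imread('pics/d2.png')[130:270,260:360],None,fx=4,fy=4,interpolation=cv2.INTER_CUBIC)
cv2.imwrite('pics/c3.png',np.hstack([a,b]))
E
```

```text
t 4.15 rack TCP mm [ 34.8 -93.3] z 0.018 tool x angle 10.84 gap 0.9974363193895961 F [-0.9 -0.3 -0.5] q6 0.9451546544745312
```

View pics/c3.png

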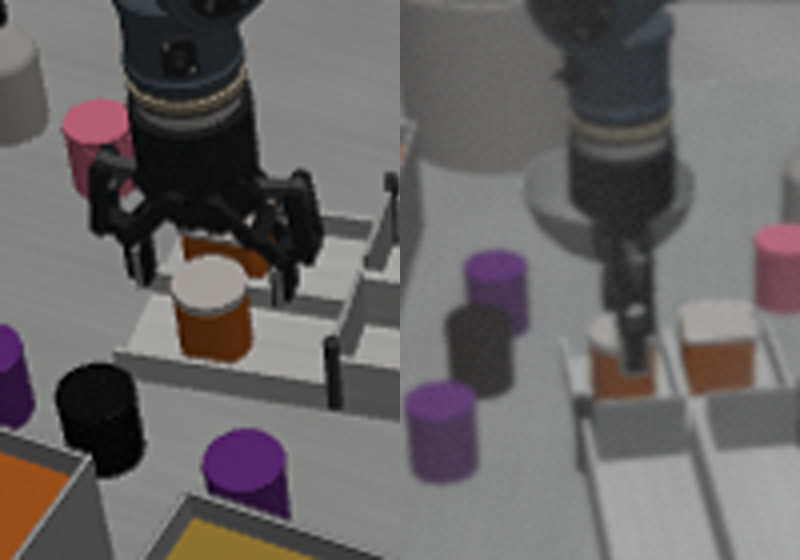

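```bash
python3 - <<'E'
from where import *
for z in (10,23,31):
  for y in (-145,-42):
    q=proj('s2.png',W(p,(35,y,z))); d=proj('d2.png',W(p,(35,y,z)))
    print(z,y,((q-[200,150])*4).round(),((d-[260,130])*4+[400,0]).round())
E
```

```text
10 -145 [143. 321.] [615. 352.]
10 -42 [291. 343.] [634. 425.]
23 -145 [141. 307.] [615. 337.]
23 -42 [290. 329.] [634. 410.]
31 -145 [140. 299.] [615. 328.]
31 -42 [289. 321.] [634. 400.]
```

```bash
python3 - <<'E'
from where import *
snap('scene','s3.png'); where(); snap('side','d3.png')
L=lambda f,r,c:cv2.convertScaleAbs(cv2.resize(cv2.imread('pics/'+f)[r:r+60,c:c+70],None,fx=8,fy=8,interpolation=cv2.INTER_CUBIC),alpha=2,beta=10)
a=L('s3.png',190,215); b=L('d3.png',190,290)[:,:240]
for z in (23,50):
  for y in (-145,-42):
    q=(proj('s3.png',W(p,(35,y,z)))-[215,190])*8; cv2.circle(a,tuple(q.astype(int).tolist()),3,(0,255,0) if z==23 else (0,0,255),-1)
    q=(proj('d3.png',W(p,(35,y,z)))-[290,190])*8; cv2.circle(b,tuple(q.astype(int).tolist()),3,(0,255,0) if z==23 else (0,0,255),-1)
cv2.imwrite('pics/c4.png',np.hstack([a,b]))
E
```

```text
t 4.3 rack TCP mm [ 35.  -93.5] z 0.0185 tool x angle 10.84 gap 0.9950095625741937 F [ 1.1 -0.2 -0.5] q6 0.94514160168445
```

View pics/c4.png

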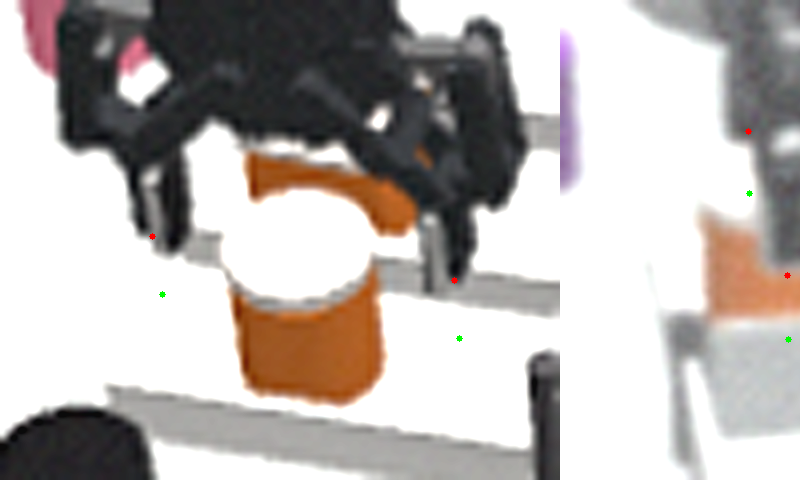

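```bash
python3 - <<'E'
from h import *
def tri(a,ua,b,ub):
    A=[];B=[]
    for f,u in((a,ua),(b,ub)):
        s=np.load('pics/'+f+'.npz'); d=RM(s)@np.linalg.inv(s['intrinsics'])@np.array([*u,1.]); d/=np.linalg.norm(d)
        P=np.eye(3)-np.outer(d,d); A.append(P);B.append(P@s['eye'])
    x,r,*_=np.linalg.lstsq(np.vstack(A),np.hstack(B),rcond=None); return x.round(4),r
print('now front tip',tri('s3.png',(215+447/8,190+285/8),'d3.png',(290+228/8,190+265/8)))
s=readout.sense(); w=cams.snapshot('wrist'); print(s['tcp_pos'],w['eye'],np.load('pics/w1.png.npz')['eye'],s['q'])
a=cv2.imread('pics/scene0.png')[150:220,260:340];b=cv2.imread('pics/side0.png')[130:200,255:345]
cv2.imwrite('pics/c5.png',np.hstack([cv2.resize(x,(400,int(70*400/x.shape[1])),interpolation=cv2.INTER_CUBIC)[:310] for x in (a,b)])) if 0 else cv2.imwrite('pics/c5.png',np.hstack([cv2.resize(x,None,fx=4.5,fy=4.5,interpolation=cv2.INTER_CUBIC) for x in (a,b)]))
# predicted tip pixel at start for tip heights
for z in (.2,.215,.245):
  for x in (.574,.674): print(z,x,((proj('scene0.png',(x,0,z))-[260,150])*4.5).round(),((proj('side0.png',(x,0,z))-[255,130])*4.5+[360,0]).round())
E
```

```text
now front tip (array([ 0.5884, -0.1082,  0.0507]), array([8.86114438e-06]))
[ 0.59711875 -0.15604747  0.01845076] [ 0.67858682 -0.14033829  0.18278747] [ 0.67805272 -0.13741352  0.33858146] [-4.36452897e-01  7.74296760e-01  1.58375328e+00 -2.41670217e-06
  7.82467135e-01  9.45137000e-01]
0.2 0.574 [226. 171.] [657. 297.]
0.2 0.674 [146. 293.] [476. 295.]
0.215 0.574 [226. 149.] [656. 273.]
0.215 0.674 [145. 271.] [475. 271.]
0.245 0.574 [225. 103.] [656. 223.]
0.245 0.674 [143. 225.] [472. 222.]
```

View pics/c5.png

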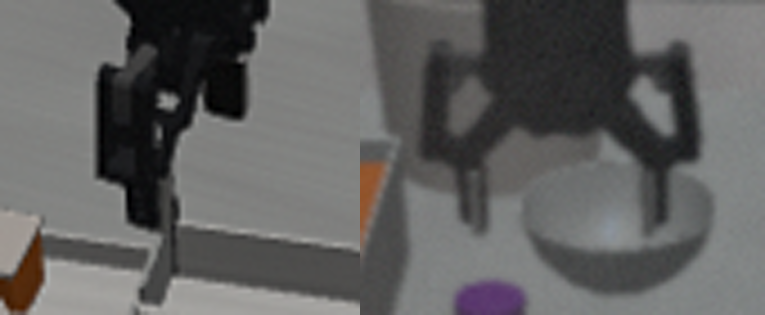

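Both views put the open fingertips at z≈50 mm, so their real height is about TCP + 31 mm, while x and y agree with the readout. I lower another 14 mm, which is safe under either reading, then start the push.

Emit:
{"name": "send_rows", "arguments": {"commands": "85 0 0 0.2 0;85 0 0 0.2 0;85 0 0 0.2 0;85 0 0 0.1 0;85 0 0 0 0;85 0 0 0 0"}}

```text
t: 4.9
tcp_pos: [0.5965, -0.1558, 0.0035]
tool_rot: [0.996, 0.094, -0.0, -0.0]
force: [0.2, 1.3, -0.1]
finger_gap: 0.996
gripper_force: 0.0
```

Emit:
{"name": "send_rows", "arguments": {"commands": "85 0 -0.2 0 0;85 0 -0.2 0 0;85 0 -0.2 0 0;85 0 -0.2 0 0;85 0 -0.2 0 0;85 0 -0.2 0 0;85 0 -0.2 0 0;85 0 -0.2 0 0;85 0 -0.2 0 0;85 0 -0.2 0 0;85 0 -0.2 0 0;85 0 -0.2 0 0;85 0 -0.2 0 0;85 0 -0.2 0 0;85 0 -0.2 0 0;85 0 -0.2 0 0;85 0 -0.2 0 0;85 0 -0.2 0 0;85 0 0 0 0;85 0 0 0 0"}}

```text
t: 6.57
tcp_pos: [0.5826, -0.0845, 0.0038]
tool_rot: [0.996, 0.095, -0.001, -0.0]
force: [-1.2, -0.8, 0.1]
finger_gap: 0.996
gripper_force: 0.4
```

```bash
python3 - <<'E'
from where import *
where(); snap('scene','s4.png'); snap('side','d4.png')
a=cv2.resize(cv2.imread('pics/s4.png')[180:270,220:300],None,fx=5,fy=5,interpolation=cv2.INTER_CUBIC)
b=cv2.resize(cv2.imread('pics/d4.png')[180:270,290:370],None,fx=5,fy=5,interpolation=cv2.INTER_CUBIC)
cv2.imwrite('pics/c6.png',np.hstack([a,b]))
E
```

```text
t 6.5667 rack TCP mm [ 34.2 -20.5] z 0.0038 tool x angle 10.87 gap 0.9957237426236543 F [-1.2 -0.8  0.1] q6 1.0470650561196209
```

View pics/c6.png

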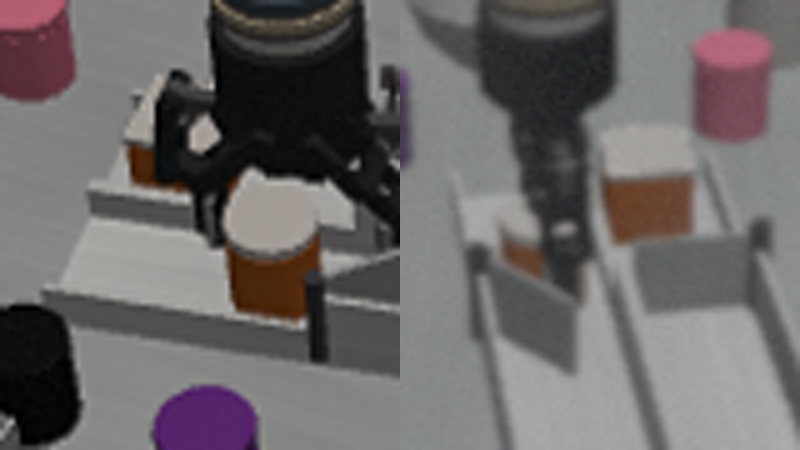

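The view shows the far flap swung well open by the front finger and the pot (lid at crop (271,213)) still short of it with the rear finger behind. I carry on through the gateway.

Emit:
{"name": "send_rows", "arguments": {"commands": "85 0 -0.2 0 0;85 0 -0.2 0 0;85 0 -0.2 0 0;85 0 -0.2 0 0;85 0 -0.2 0 0;85 0 -0.2 0 0;85 0 -0.2 0 0;85 0 -0.2 0 0;85 0 -0.2 0 0;85 0 -0.2 0 0;85 0 -0.2 0 0;85 0 -0.2 0 0;85 0 -0.2 0 0;85 0 -0.2 0 0;85 0 -0.2 0 0;85 0 -0.2 0 0;85 0 -0.2 0 0;85 0 -0.2 0 0;85 0 -0.2 0 0;85 0 -0.2 0 0"}}

```text
t: 8.33
tcp_pos: [0.5681, -0.0062, 0.0039]
tool_rot: [0.996, 0.094, 0.0, -0.0]
force: [-0.1, -0.8, -0.9]
finger_gap: 0.999
gripper_force: 0.5
```

Emit:
{"name": "send_rows", "arguments": {"commands": "85 0 -0.2 0 0;85 0 -0.2 0 0;85 0 -0.2 0 0;85 0 -0.2 0 0;85 0 -0.2 0 0;85 0 -0.2 0 0;85 0 -0.2 0 0;85 0 -0.2 0 0;85 0 -0.2 0 0;85 0 -0.2 0 0;85 0 -0.2 0 0;85 0 -0.2 0 0;85 0 -0.2 0 0;85 0 -0.2 0 0;85 0 -0.2 0 0;85 0 -0.2 0 0;85 0 -0.2 0 0;85 0 -0.2 0 0;85 0 0 0 0;85 0 0 0 0"}}

```text
t: 10.0
tcp_pos: [0.5546, 0.0645, 0.0039]
tool_rot: [0.996, 0.095, -0.0, -0.0]
force: [0.2, -0.3, -0.3]
finger_gap: 0.992
gripper_force: 0.0
```

```bash
python3 where.py
```

```text
t 10.0 rack TCP mm [ 34.7 131.1] z 0.0039 tool x angle 10.87 gap 0.9923027539484515 F [ 0.2 -0.3 -0.3] q6 1.296590997306805
```

Emit:
{"name": "send_rows", "arguments": {"commands": "85 0 -0.2 0 0;85 0 -0.2 0 0;85 0 -0.2 0 0;85 0 0.2 0 0;85 0 0 0 0;85 0 0 -0.3 0;85 0 0 -0.5 0;85 0 0 -0.8 0;85 0 0 -0.8 0;85 0 0 -0.8 0;85 0 0 -0.8 0;85 0 0 -0.8 0;85 0 0 -0.8 0;85 0 0 -0.8 0;85 0 0 -0.8 0;85 0 0 -0.8 0;85 0 0 -0.8 0;85 0 0 0 0;85 0 0 0 0"}}

```text
t: 11.58
tcp_pos: [0.5537, 0.0719, 0.1813]
tool_rot: [0.996, 0.094, 0.001, 0.0]
force: [-0.1, 0.3, -0.5]
finger_gap: 0.998
gripper_force: 0.0
```

```bash
python3 - <<'E'
from where import *
where(); snap('scene','s5.png'); snap('side','d5.png')
a=cv2.resize(cv2.imread('pics/s5.png')[170:290,225:415],None,fx=2.5,fy=3.75,interpolation=cv2.INTER_CUBIC)
b=cv2.resize(cv2.imread('pics/d5.png')[200:320,300:390],None,fx=3.3,fy=3.75,interpolation=cv2.INTER_CUBIC)
cv2.imwrite('pics/c7.png',np.hstack([a,b])); print(a.shape)
for y in (90,100,120,140,160): print(y,((proj('s5.png',W(p,(33,y,62)))-[225,170])*[2.5,3.75]).round(),((proj('d5.png',W(p,(33,y,62)))-[300,200])*[3.3,3.75]+[475,0]).round())
E
```

```text
t 11.5833 rack TCP mm [ 35.2 138.5] z 0.1813 tool x angle 10.83 gap 0.9982918419753171 F [-0.1  0.3 -0.5] q6 1.3106444023403856
(450, 475, 3)
90 [242. 219.] [562. 177.]
100 [251. 222.] [564. 185.]
120 [271. 226.] [568. 201.]
140 [290. 230.] [572. 219.]
160 [310. 234.] [576. 236.]
```

View pics/c7.png

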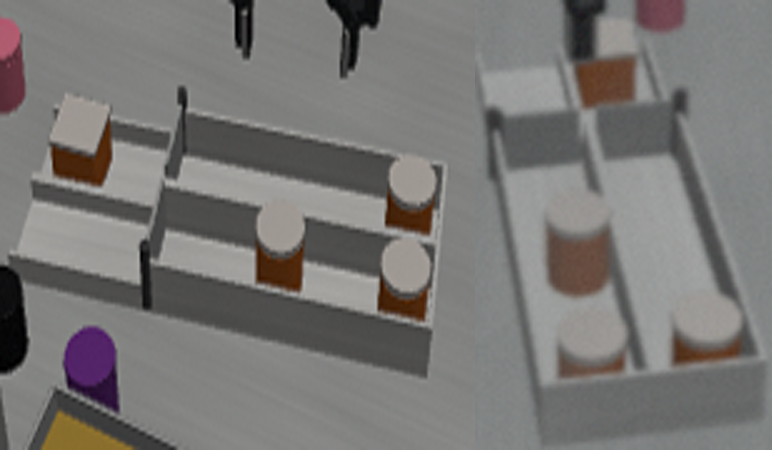

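The pot stands upright at rack y≈130 mm (lid at crop (281,229)). Both flaps are shut, the stored pot is untouched and the fingers are clear.

```bash
python3 -c "
from station import sign_off
print(sign_off())"
```

```text
the job is handed in; nothing more can be done
None
```

The pot was slid through the opened far flap and stands about 130 mm past its line, with both flaps shut and nothing else seen to move. I handed the job in at about 12 s on the robot's clock, but no verdict came back.

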